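# Load a mortar cylinder into the compression tester

## Robot

A 7-joint arm with a two-finger parallel gripper is mounted at the origin on the work surface. World frame = base frame: x ahead of the robot, y to its left, z up, the work surface at z = 0. Lengths are in m, angles in rad, forces in N, time in s.
With the tool pointing down it reaches from about 0.4 to 0.85 m from the base axis. Payload 10.4 kg.
Tool frame: the origin (TCP) lies midway between the tips of the shut fingers; the grasp point (between the pads) lies 19 mm behind it; z points along the fingers, y is the direction in which the jaws open and shut (so a half turn about z gives the same grasp; the last joint's range is limited). The gripper opens to 87 mm and grips with 3 to 60 N. Pads are 19 mm wide; open, the fingers measure 117 mm over their backs; the gripper's body (75 mm by 190 mm) begins 51 mm behind the grasp point.
Start: joints at [-1.254, 0.332, -0.065, 1.46, 0.022, 1.35, -0.088], TCP at [0.208, 0.589, 0.223] pointing down, gripper open.
Joint ranges: [-2.6, 2.6], [-0.5, 2.12], [-1.47, 1.34], [0.16, 2.42], [-1.27, 4.41], [0.06, 2.06], [-2.6, 2.6]. Speed limits (rad/s): [2.22, 2.22, 2.79, 2.79, 3.14, 3.14, 3.14].

## Interface

Orientations are given as a unit quaternion [w, x, y, z].
In Python, from cell import status, viewer, ctrl gives the robot as it stands.
- The arm moves only by the tool arm_command, never from a script. Its argument "rows" is a list of rows, each a list of 5 numbers: the closure, from 0 (fully open) to 1 (shut), then the shift along the world's x, y, z in mm, then the turn about the world's z in degrees. A call has exactly 10 rows; each row shifts and turns the pose as measured when the row begins; what a row does not reach is not made up. A row lasts 1/8 s, in which the tool goes at most 62.5 mm and 10.7 degrees, less where a joint would pass 70% of its speed; a pose out of reach is approached as far as the arm can. A call with a gripper value outside its range is refused whole. The fingers move at their own pace and stop on an object; "squeeze" is the grip in N (left out, the last holds). Time passes only in rows, so rows that do not move let the fingers close, or fill a call up. It gives the time, the measured TCP pose, the force and the opening at its end, in the units of the state.
- status.observe(): the state, without advancing time (a new reading comes with each control period).
- viewer.snapshot(name): name is "scene" or "top"; returns the picture (480x640x3 uint8, red, green, blue); there is no depth.
- viewer.camera_info(name): a dict with "K" (3x3 intrinsics, pixels), "R" (3x3) and "t" (3): a world point X has camera coordinates R X + t. Camera axes: x right, y down, z forward; pixel columns grow to the right and rows downward; lengths in m; the calibration is good to about 2 mm. A picture is of the moment at which its call begins. camera_info takes no time and is no camera call.
- ctrl.sign_off(): hands the job in, once; it reports no verdict.
The state is a dict: "time_s": time; "joint_positions": joint angles; "qvel": joint speeds; "joint_torque": joint torques, N m; "tcp_pos": TCP position; "orientation": TCP orientation; "wrist_force": force on the tool from outside, world axes, zero at the start; "torque": the same for the moment, N m; "grip_width": finger opening in m.
Only numpy, scipy, OpenCV 4.12 (cv2) and the standard library are available. Lean on these libraries where they do the work, as an engineer would, in place of code of your own. Each camera call takes 0.05 s, during which the arm holds its last target. There are 200 camera calls.

## Task

Load the tall mortar cylinder into the testing machine for a compression test: lift it up over the retaining rail of its shelf, draw it out forward between the rail and the shelf above without knocking it on either, bring it in under the upper platen, set it down gently and leave it standing upright, centred on the lower platen. Do not bump the upper platen, which hangs on the load cell, and leave the other specimens and the brush where they are.

Things in the scene. Friction and masses are not known exactly. Their poses are not given: they have to be found in the camera images.
- specimen: the tall mortar cylinder to be tested: grey, 50 mm diameter, 100 mm tall, about 0.45 kg, standing upright on the rack's lower shelf, in any of three places along it, its near side about 25 to 40 mm behind the rail. Origin at the centre of its lower end face, z along its axis, up at the start
- specimen_center (a point): the middle of the tall cylinder, on its axis, 50 mm from either end
- short_cylinder: a bystander on the same shelf: grey mortar cylinder 50 mm diameter, only 50 mm tall. Origin at the centre of its lower face. Must not be moved
- cube: a bystander on the same shelf: grey mortar cube of 50 mm. Origin at the centre of its lower face. Must not be moved
- brush: a bystander lying flat on the machine's base, in front (machine -x) of the lower platen and across it: cleaning brush, 180 mm long, under 40 mm high. Origin under its middle, x along its length. Must not be moved
- rack: fixed grey sheet-steel specimen rack on the bench, 200 mm deep (x), 400 mm wide (y), 225 mm high. Origin under its centre at bench height; -x is its open front, roughly facing the robot, z up. Lower shelf: top face 60 mm above the bench, x = -100 to +100 mm; specimens 115 mm apart on it. End plates at y = +/-197 mm, 90 mm high, and 225 mm high behind x = -22 mm
- rail: the rack's front retaining rail: fixed steel bar of 8 mm diameter running along the rack's y at rack x = -94 mm; its top is 25 mm above the lower shelf. Origin at the bar's middle, on its axis
- upper_shelf: the rack's fixed upper shelf: a 15 mm board, 122 mm deep; underside 150 mm above the lower shelf, front edge at rack x = -22 mm, so that it hangs over the rear part of each specimen. Mortar cubes and slabs are fixed on it (tops 65 mm above its underside, 30 mm or more behind its front edge). Origin at the centre of its underside
- machine: fixed single-column testing machine. Origin at bench height under the vertical test axis, x towards the column, -x its front, z up. Base 100 mm high, 300 mm wide (y), x = -170 (sloped front) to +280 mm, side rims up to 111 mm. Column x = +140 to +270 mm, 160 mm wide, 0.8 m high. Crosshead from the column to x = -50 mm, 100 mm wide, underside 415 mm up
- lower_platen: fixed lower compression platen of the machine: steel disc 100 mm diameter, 25 mm thick, on the test axis, with engraved centring circles of 80, 60 and 40 mm diameter. Origin at the centre of its underside, top face 150 mm above the bench
- platen_centre (a point): centre of the lower platen's top face, where the middle of the cylinder's lower end belongs
- upper_platen: fixed upper platen: steel disc 64 mm diameter, 16 mm thick, on the test axis, underside 185 mm above the lower platen's top face, below a load cell of 58 mm diameter that reaches up to the crosshead. Origin at the centre of its underside. Must not be bumped
Mind the look-alikes: they are no part of the job. What is shaped like the specimen but pink is not meant.

How it is judged:
By the outcome, as a careful person would: the job done as asked, in the order asked, and still so for the second after the job is handed in, with the robot touching nothing.
It also fails if it takes over 51 s, if anything falls off the work surface, if the arm or the gripper's body presses on something with over 40 N, if the wrist force passes 120 N, or if a joint passes its speed limit or range.

## Working session

There is one attempt and no reset: what is moved stays moved. The work goes in short steps, Python scripts to look and compute and a tool call to move; the robot and the scene stay as the last step left them, time stands still between calls to the robot, and variables do not carry over. Pictures are saved under pics/ and viewed, about 8 in all and at most 12, crops included, and the job is handed in when it is done.

Besides the shell and the picture viewer there is one more tool, called by a JSON object that holds its "fn" and its "kwargs", one argument or row to a line. arm_command: Moves the arm, as the interface text tells. Its arguments: {"type":"object","properties":{"rows":{"type":"array"},"squeeze":{"type":"number"}},"required":["rows"]}

```bash
mkdir -p pics; ls; python3 - <<'E'
from cell import status, viewer, ctrl
import cv2, numpy as np
np.set_printoptions(precision=4,suppress=True)
for n in("scene","top"):
    im=viewer.snapshot(n); cv2.imwrite(f"pics/{n}0.png",im[:,:,::-1]); c=viewer.camera_info(n); R=np.array(c["R"]);print(n,np.array(c["K"]).tolist(),-R.T@np.array(c["t"]),R.tolist())
s=status.observe(); print({k:np.round(v,4).tolist() for k,v in s.items()})
E
```

```text
pics
scene [[493.767164852516, 0.0, 322.7403020400027], [0.0, 493.767164852516, 241.69353019553083], [0.0, 0.0, 1.0]] [0.328  0.3619 1.2713] [[-0.6555638800150869, -0.755099953089629, 0.007749842811612023], [-0.7189243652403214, 0.6209510659664113, -0.31235801692765724], [0.2310492507743009, -0.2103421843549636, -0.9499328445724028]]
top [[474.44676052890543, 0.0, 317.6107307912776], [0.0, 474.44676052890543, 238.17841736973122], [0.0, 0.0, 1.0]] [0.362  0.1255 1.5093] [[0.005882522694087855, -0.9999791045661952, -0.0026807382833283055], [-0.9860980567821481, -0.005355644151643578, -0.1660781126042574], [0.1660602852497399, 0.0036204290783173787, -0.9861089565337411]]
{'time_s': 0.1, 'joint_positions': [-1.2536, 0.3328, -0.0647, 1.4609, 0.0216, 1.3499, -0.0885], 'qvel': [-0.0002, -0.0012, 0.0007, -0.0046, 0.0005, 0.0018, 0.0014], 'joint_torque': [0.0022, -62.4536, 0.025, -39.0717, -0.0613, 0.0365, 0.0], 'tcp_pos': [0.2082, 0.5889, 0.2219], 'orientation': [-0.0001, 0.1691, 0.9856, -0.0006], 'wrist_force': [-0.152, -0.424, 0.101], 'torque': [0.0117, -0.0299, 0.0251], 'grip_width': 0.0869}
```

View pics/scene0.png

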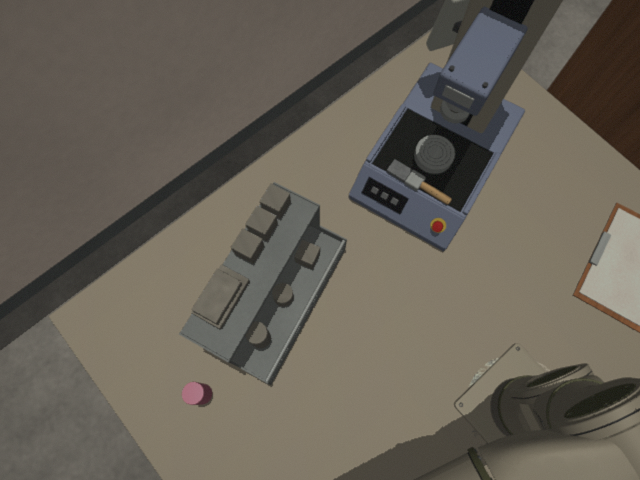

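View pics/top0.png

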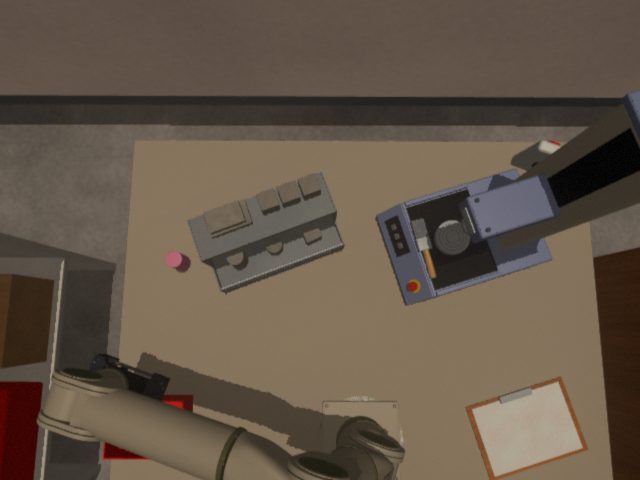

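```bash
cat > h.py <<'E'
from cell import status, viewer, ctrl
import cv2, numpy as np
np.set_printoptions(precision=4,suppress=True)
def cam(n):
    c=viewer.camera_info(n); return [np.array(c[k]) for k in("K","R","t")]
def onplane(n,uv,z):
    K,R,t=cam(n); C=-R.T@t; d=R.T@np.linalg.inv(K)@np.array([uv[0],uv[1],1.]); return C+d*(z-C[2])/d[2]
def proj(n,X):
    K,R,t=cam(n); p=K@(R@np.asarray(X,float)+t); return p[:2]/p[2]
def crop(im,x0,y0,w,h,s,step=20):
    o=cv2.resize(im[y0:y0+h,x0:x0+w],None,fx=s,fy=s,interpolation=cv2.INTER_CUBIC)
    for u in range((x0//step+1)*step,x0+w,step): cv2.line(o,((u-x0)*s,0),((u-x0)*s,5),(0,255,255),1);cv2.putText(o,str(u),((u-x0)*s-10,16),0,.35,(0,255,255),1)
    for v in range((y0//step+1)*step,y0+h,step): cv2.line(o,(0,(v-y0)*s),(5,(v-y0)*s),(0,255,255),1);cv2.putText(o,str(v),(7,(v-y0)*s+4),0,.35,(0,255,255),1)
    return o
E
python3 - <<'E'
from h import *
s=cv2.imread("pics/scene0.png");t=cv2.imread("pics/top0.png")
s=cv2.convertScaleAbs(s,alpha=1.5,beta=10);t=cv2.convertScaleAbs(t,alpha=1.5,beta=10)
a=crop(s,230,220,130,170,3) ; 
b=crop(t,185,170,165,125,3)
m=np.zeros((600,790,3),np.uint8)
a=crop(s,230,225,120,160,3);b=crop(t,200,215,150,80,3)
m[:480,:360]=a; m[:240,365:815]=b[:,:425]
c=crop(t,375,170,180,140,2); m[245:525,365:725]=c
cv2.imwrite("pics/c1.png",m)
E
```

```text
(no output)
```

View pics/c1.png

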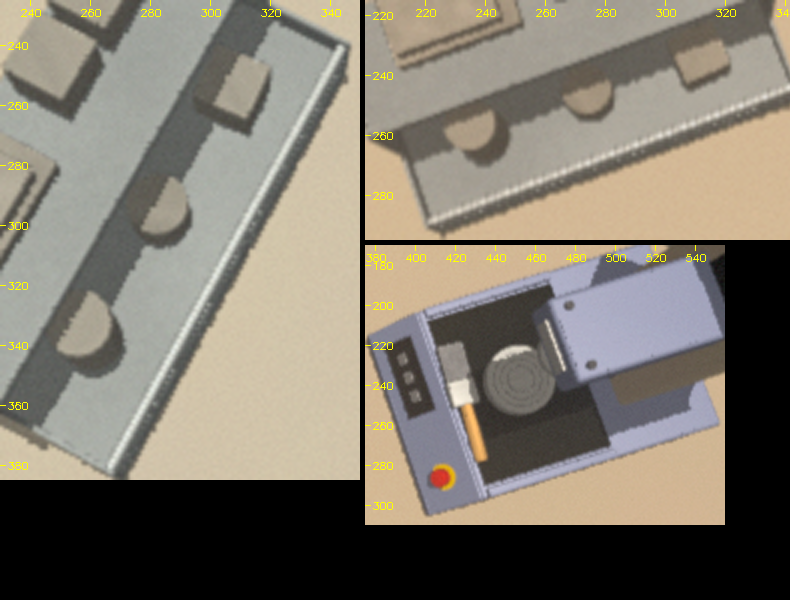

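```bash
python3 - <<'E'
from h import *
from scipy.optimize import least_squares
s=cv2.imread("pics/scene0.png");t=cv2.imread("pics/top0.png")
def tri(us,ut):
    K1,R1,t1=cam("scene");K2,R2,t2=cam("top")
    X=cv2.triangulatePoints(K1@np.c_[R1,t1],K2@np.c_[R2,t2],np.array(us,float),np.array(ut,float));return (X[:3]/X[3]).ravel()
# rail ends
E=[tri((344,242),(342,244)),tri((267,378),(222,291))];print("rail tri",E)
for n,a,b in(("scene",(344,242),(267,378)),("top",(342,244),(222,291))):
    A,B=onplane(n,a,.085),onplane(n,b,.085);d=A-B;print(n,A,B,"len",np.linalg.norm(d),"normal az",np.degrees(np.arctan2(d[1],d[0]))+90)
# specimen tops
for n,im,seeds in(("scene",s,[(262,335),(288,293),(312,256)]),("top",t,[(238,257),(275,248),(315,237)])):
    f=im.astype(int); warm=(f[:,:,2]-f[:,:,0]);br=f[:,:,2]
    for (u,v) in seeds:
        p=im[v-1:v+2,u-1:u+2].reshape(-1,3).mean(0)
        m=(np.abs(f-p).max(2)<22).astype(np.uint8)
        k,lab=cv2.connectedComponents(m,connectivity=4);mm=(lab==lab[v,u]).astype(np.uint8)
        c=max(cv2.findContours(mm,0,1)[0],key=cv2.contourArea)[:,0]
        print(n,(u,v),"bgr",p,"area",mm.sum(),"bbox",cv2.boundingRect(c))
        for z in(.16,.11):
            P=np.array([onplane(n,q,z)[:2] for q in c])
            # robust circle fit r=.025 on all contour pts
            g=least_squares(lambda x:np.linalg.norm(P-x,axis=1)-.025,P.mean(0),loss="cauchy",f_scale=.001)
            print("   z",z,"c",g.x,"inl",(np.abs(g.fun)<1).mean(),"med",np.median(abs(np.linalg.norm(P-g.x,axis=1)-.025)))
# platen: gray lighter than black mat
for n,im,(u,v) in(("scene",s,(435,154)),("top",t,(452,238))):
    g=cv2.cvtColor(im,6);w=g[v-35:v+36,u-35:u+36];m=cv2.morphologyEx((w>62).astype(np.uint8),3,np.ones((3,3)))
    print(n,"centre/mat",g[v,u],g[v+25,u]);
    for row in w[::3,::3]: print(' '.join('%3d'%x for x in row))
E
```

```text
rail tri [array([0.5853, 0.0554, 0.0695]), array([0.4434, 0.4126, 0.1075])]
scene [0.5807 0.0591 0.085 ] [0.4499 0.4149 0.085 ] len 0.37913008934560327 normal az 20.18824624049533
top [0.5843 0.0565 0.085 ] [0.4401 0.4156 0.085 ] len 0.3869657585502254 normal az 21.87434496224155
scene (262, 335) bgr [ 92.7778 103.3333 107.8889] area 235 bbox (249, 322, 18, 22)
   z 0.16 c [0.5378 0.3694] inl 1.0 med 0.0017132332972723697
   z 0.11 c [0.5459 0.3692] inl 1.0 med 0.0011851816099837601
scene (288, 293) bgr [ 87.1111  97.5556 101.7778] area 3574 bbox (241, 232, 101, 153)
   z 0.16 c [0.5257 0.2701] inl 1.0 med 0.08340262080506289
   z 0.11 c [0.5347 0.2601] inl 1.0 med 0.0858272943114374
scene (312, 256) bgr [ 91.7778 102.5556 106.5556] area 3621 bbox (241, 232, 101, 156)
   z 0.16 c [0.5265 0.2656] inl 1.0 med 0.08274753843953186
   z 0.11 c [0.5346 0.2602] inl 1.0 med 0.0876007673366814
top (238, 257) bgr [ 82.4444  97.2222 108.4444] area 8483 bbox (187, 171, 159, 124)
   z 0.16 c [0.6916 0.3184] inl 1.0 med 0.1972064419432296
   z 0.11 c [0.7078 0.3171] inl 1.0 med 0.20521461136846117
top (275, 248) bgr [ 79.1111  93.1111 104.    ] area 104 bbox (266, 242, 16, 11)
   z 0.16 c [0.5481 0.2491] inl 1.0 med 0.003756662508937393
   z 0.11 c [0.5574 0.2531] inl 1.0 med 0.004009645270457078
top (315, 237) bgr [ 79.2222  93.5556 104.6667] area 2366 bbox (212, 221, 134, 72)Traceback (most recent call last):
  File "<stdin>", line 21, in <module>
  File "h.py", line 7, in onplane
    K,R,t=cam(n); C=-R.T@t; d=R.T@np.linalg.inv(K)@np.array([uv[0],uv[1],1.]); return C+d*(z-C[2])/d[2]
          ~~~^^^
  File "h.py", line 5, in cam
    c=viewer.camera_info(n); return [np.array(c[k]) for k in("K","R","t")]
ValueError: time passes only in moves, steps and waits
```

```bash
python3 - <<'E'
import re
s=open('h.py').read()
s=s.replace('''def cam(n):
    c=viewer.camera_info(n); return [np.array(c[k]) for k in("K","R","t")]''','''import os,pickle
if not os.path.exists("cam.pkl"): pickle.dump({n:viewer.camera_info(n) for n in("scene","top")},open("cam.pkl","wb"))
CAM=pickle.load(open("cam.pkl","rb"))
def cam(n): return [np.array(CAM[n][k]) for k in("K","R","t")]''')
open('h.py','w').write(s)
E
python3 - <<'E'
from h import *
from scipy.optimize import least_squares
s=cv2.imread("pics/scene0.png");t=cv2.imread("pics/top0.png")
m=np.zeros((600,800,3),np.uint8)
o=0
for n,im,seeds in(("scene",s,[(259,332),(284,293),(310,256)]),("top",t,[(238,257),(275,248),(315,237)])):
    f=im.astype(float); r=cv2.GaussianBlur((f[:,:,2]-f[:,:,0]),(3,3),0); b=f[:,:,2]
    for i,(u,v) in enumerate(seeds):
        w=slice(v-20,v+21),slice(u-20,u+21)
        sh=np.median(r[w]);pk=r[v-1:v+2,u-1:u+2].mean()
        mk=((r>(sh+pk)/2)&(b>70)).astype(np.uint8)
        sub=np.zeros_like(mk);sub[w]=mk[w];k,lab=cv2.connectedComponents(sub,connectivity=4)
        mm=(lab==lab[v,u]).astype(np.uint8);c=max(cv2.findContours(mm,0,1)[0],key=cv2.contourArea)[:,0]
        print(n,(u,v),"warm shelf/spec",sh,pk,"area",mm.sum(),"bbox",cv2.boundingRect(c))
        z=.16 if i==0 else .11
        P=np.array([onplane(n,q,z)[:2] for q in c])
        rx=np.array([.934,.358]);ry=np.array([-.358,.934]);Q=(P-[.602,.270])@np.c_[rx,ry]
        print("  rack-frame x %.3f..%.3f y %.3f..%.3f"%(Q[:,0].min(),Q[:,0].max(),Q[:,1].min(),Q[:,1].max()))
        fr=P[Q[:,0]<Q[:,0].min()+.02]
        g=least_squares(lambda x:np.linalg.norm(fr-x,axis=1)-.025,P.mean(0)+.01*rx,loss="cauchy",f_scale=.001)
        print("  front arc fit",g.x,"rack",(g.x-[.602,.27])@np.c_[rx,ry])
        big=cv2.resize(im[w],None,fx=6,fy=6,interpolation=0);big=cv2.convertScaleAbs(big,alpha=1.6)
        cv2.drawContours(big,[((c-[u-20,v-20])*6+3).astype(np.int32)],-1,(0,0,255),1)
        if i==0: m[o:o+246,:246]=big
    o+=250
for j,(n,im,(u,v)) in enumerate((("scene",s,(435,154)),("top",t,(452,238)))):
    big=cv2.resize(im[v-38:v+38,u-38:u+38],None,fx=4,fy=4,interpolation=2);big=cv2.convertScaleAbs(big,alpha=2.2)
    m[j*304:j*304+304-8*j,260:564]=big[:304-8*j]
cv2.imwrite("pics/c2.png",m)
E
```

```text
scene (259, 332) warm shelf/spec 2.3125 15.395833333333334 area 250 bbox (249, 323, 18, 21)
  rack-frame x -0.052..-0.020 y 0.091..0.140
  front arc fit [0.5369 0.3695] rack [-0.0252  0.1162]
scene (284, 293) warm shelf/spec 2.375 14.819444444444445 area 176 bbox (277, 284, 16, 19)
  rack-frame x -0.050..-0.023 y -0.022..0.025
  front arc fit [0.5795 0.2629] rack [-0.0236  0.0014]
scene (310, 256) warm shelf/spec 2.375 14.652777777777779 area 235 bbox (301, 243, 19, 22)
  rack-frame x -0.055..-0.023 y -0.142..-0.092
  front arc fit [0.6136 0.1501] rack [-0.0321 -0.1162]
top (238, 257) warm shelf/spec 11.0 26.041666666666668 area 154 bbox (227, 252, 16, 13)
  rack-frame x -0.051..-0.019 y 0.092..0.139
  front arc fit [0.5376 0.3699] rack [-0.0244  0.1164]
top (275, 248) warm shelf/spec 10.875 24.97222222222222 area 119 bbox (267, 242, 15, 11)
  rack-frame x -0.049..-0.021 y -0.021..0.023
  front arc fit [0.58   0.2627] rack [-0.0231  0.001 ]
top (315, 237) warm shelf/spec 11.375 24.84027777777778 area 168 bbox (303, 228, 18, 14)
  rack-frame x -0.054..-0.022 y -0.142..-0.092
  front arc fit [0.6134 0.1486] rack [-0.0328 -0.1175]
```

View pics/c2.png

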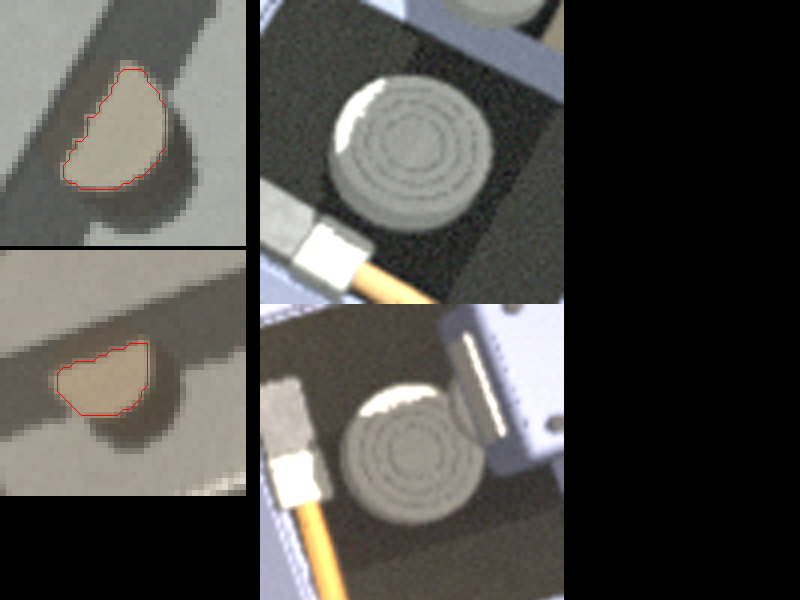

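{"fn": "arm_command", "kwargs": {
  "rows": [
    [0,0,0,20,10],
    [0,0,0,40,10],
    [0,0,0,40,10],
    [0,0,0,40,10],
    [0,0,0,40,10],
    [0,0,0,40,10],
    [0,0,0,40,10],
    [0,0,0,40,10],
    [0,0,0,40,10],
    [0,0,0,40,0]
  ]
}}

```text
time_s: 1.35
tcp_pos: [0.2067, 0.5807, 0.546]
orientation: [0.003, -0.554, 0.832, -0.002]
wrist_force: [1.0, 1.0, -1.3]
grip_width: 0.0873
```

```bash
python3 - <<'E'
from h import *
for n,uv in(("scene",(434.7,152.4)),("top",(452.7,237.0))): print(n,onplane(n,uv,.15))
# machine front edge from top crop1 (front top edge pts) + side rims
P=[onplane("top",q,.1) for q in((375.5,215),(406.5,305))];d=P[0]-P[1];print("front edge",P,np.degrees(np.arctan2(d[1],d[0])))
P=[onplane("scene",q,.1) for q in((351,187),(443,249))];d=P[0]-P[1];print("front edge scene",P,np.degrees(np.arctan2(d[1],d[0])))
E
```

```text
scene [ 0.5951 -0.2591  0.15  ]
top [ 0.5965 -0.2619  0.15  ]
front edge [array([ 0.6716, -0.0447,  0.1   ]), array([ 0.4015, -0.1319,  0.1   ])] 17.896439345255178
front edge scene [array([ 0.6777, -0.0508,  0.1   ]), array([ 0.4026, -0.1115,  0.1   ])] 12.45599776739948
```

{"fn": "arm_command", "kwargs": {
  "rows": [
    [0,0,0,50,3],
    [0,0,0,60,0],
    [0,0,0,60,0],
    [0,0,0,60,0],
    [0,0,0,60,0],
    [0,0,0,60,0],
    [0,0,0,60,0],
    [0,0,0,60,0],
    [0,0,0,60,0],
    [0,0,0,60,0]
  ]
}}

```text
time_s: 2.6
tcp_pos: [0.1775, 0.4931, 0.7892]
orientation: [0.193, -0.56, 0.795, 0.132]
wrist_force: [0.5, 0.0, -0.7]
grip_width: 0.0869
```

```bash
python3 - <<'E'
from h import *
s=status.observe(); print(s["time_s"],s["joint_positions"],s["tcp_pos"],s["orientation"])
E
```

```text
2.6 [-1.7151  0.1933  0.6523  0.447  -0.1903  2.0579  1.5675] [0.1775 0.4931 0.7892] [ 0.1934 -0.5598  0.7949  0.132 ]
```

{"fn": "arm_command", "kwargs": {
  "rows": [
    [0,12,34,50,0],
    [0,12,34,50,0],
    [0,12,34,50,0],
    [0,12,34,50,0],
    [0,12,34,50,0],
    [0,12,34,50,0],
    [0,12,34,50,0],
    [0,12,34,50,0],
    [0,12,34,50,0],
    [0,12,34,50,0]
  ]
}}

```text
time_s: 3.85
tcp_pos: [0.1973, 0.5308, 0.845]
orientation: [0.253, -0.547, 0.775, 0.191]
wrist_force: [0.2, 0.3, 0.1]
grip_width: 0.0874
```

```bash
cat >> h.py <<'E'
from scipy.spatial.transform import Rotation as Ro
def st():
    s=status.observe(); q=np.array(s["orientation"]);M=Ro.from_quat(q[[1,2,3,0]]).as_matrix();z=M[:,2];y=M[:,1];p=np.array(s["tcp_pos"])
    print("t",s["time_s"],"q",np.array(s["joint_positions"]),"\ntcp",p,"grasp",p-.019*z,"down-pitch %.1f head %.1f | jaw az %.1f elev %.1f"%(np.degrees(np.arcsin(-z[2])),np.degrees(np.arctan2(z[1],z[0])),np.degrees(np.arctan2(y[1],y[0])),np.degrees(np.arcsin(y[2]))),"F",np.array(s["wrist_force"]),"w",s["grip_width"])
    return p-.019*z,z
E
python3 -c "
from h import *
st()"
```

```text
t 3.85 q [-1.4852  0.3781  1.3394  0.1615 -1.0974  2.0579  1.6109] 
tcp [0.1973 0.5308 0.845 ] grasp [0.1938 0.5199 0.8602] down-pitch 53.1 head 72.3 | jaw az 160.8 elev 1.1 F [0.1677 0.3428 0.0771] w 0.08742073611934927
```

{"fn": "arm_command", "kwargs": {
  "rows": [
    [0,-7,-20,55,0],
    [0,-7,-20,55,0],
    [0,-7,-20,55,0],
    [0,-7,-20,55,0],
    [0,-7,-20,55,0],
    [0,-7,-20,55,0],
    [0,-7,-20,55,0],
    [0,-7,-20,55,0],
    [0,-7,-20,55,0],
    [0,-7,-20,55,0]
  ]
}}

```text
time_s: 5.1
tcp_pos: [0.1395, 0.3575, 0.9782]
orientation: [0.359, -0.512, 0.734, 0.263]
wrist_force: [0.5, 0.3, 0.4]
grip_width: 0.0874
```

```bash
python3 -c "
from h import *
st()"
```

```text
t 5.1 q [-2.471   0.0022  1.0669  0.1614  0.1461  2.058   1.5159] 
tcp [0.1395 0.3575 0.9782] grasp [0.1346 0.3431 0.9896] down-pitch 37.1 head 71.1 | jaw az 160.3 elev 1.1 F [0.4594 0.3016 0.4439] w 0.08743761039795817
```

{"fn": "arm_command", "kwargs": {
  "rows": [
    [0,22,-3,-40,-5],
    [0,22,-3,-45,-5],
    [0,22,-3,-45,-5],
    [0,22,-3,-45,-5],
    [0,22,-3,-45,-5],
    [0,22,-3,-45,-5],
    [0,22,-3,-45,-5],
    [0,22,-3,-45,-5],
    [0,22,-3,-45,-5],
    [0,22,-3,-45,-3]
  ]
}}

```text
time_s: 6.35
tcp_pos: [0.3295, 0.3539, 0.6408]
orientation: [0.375, -0.261, 0.874, 0.164]
wrist_force: [-1.8, -0.5, 0.9]
grip_width: 0.0868
```

```bash
python3 -c "
from h import *
st()"
```

```text
t 6.35 q [-1.1054 -0.4992 -0.027   1.5992  0.3214  1.263   1.0447] 
tcp [0.3295 0.3539 0.6408] grasp [0.3186 0.3447 0.6535] down-pitch 41.6 head 40.2 | jaw az 125.6 elev 5.2 F [-1.8206 -0.5226  0.9476] w 0.086840721648382
```

{"fn": "arm_command", "kwargs": {
  "rows": [
    [0,15,-3,-40,-3],
    [0,15,-3,-40,-3],
    [0,15,-3,-40,-3],
    [0,15,-3,-40,-3],
    [0,15,-3,-40,-3],
    [0,15,-3,-40,0],
    [0,15,-3,-40,0],
    [0,15,-3,-40,0],
    [0,10,-3,-30,0],
    [0,0,0,0,0]
  ]
}}

```text
time_s: 7.6
tcp_pos: [0.4646, 0.3235, 0.2904]
orientation: [0.392, -0.142, 0.902, 0.11]
wrist_force: [0.1, -0.1, 1.1]
grip_width: 0.0867
```

```bash
python3 -c "
from h import *
st()"
```

```text
t 7.6 q [-0.6564 -0.346  -0.2007  2.2365  0.5334  0.5261  0.6449] 
tcp [0.4646 0.3235 0.2904] grasp [0.4518 0.3176 0.3031] down-pitch 41.9 head 24.6 | jaw az 110.1 elev 5.0 F [ 0.1487 -0.1086  1.1276] w 0.08672718114406977
```

{"fn": "arm_command", "kwargs": {
  "rows": [
    [0,-10,10,40,8],
    [0,-16,18,40,10],
    [0,-16,18,40,10],
    [0,-16,18,40,10],
    [0,-16,18,40,10],
    [0,-16,18,40,10],
    [0,-16,18,40,10],
    [0,-16,18,40,10],
    [0,-16,18,40,10],
    [0,-16,18,40,10]
  ]
}}

```text
time_s: 8.85
tcp_pos: [0.2906, 0.4654, 0.6747]
orientation: [-0.204, 0.744, -0.517, -0.372]
wrist_force: [129.0, -48.4, -39.6]
grip_width: 0.087
```

```bash
python3 -c "
from h import *
st()"
```

```text
t 8.85 q [-2.0221 -0.0914  1.3405  1.1758 -0.7705  1.7024  2.6038] 
tcp [0.2906 0.4654 0.6747] grasp [0.2971 0.4524 0.6869] down-pitch 39.8 head 116.5 | jaw az -157.4 elev 4.7 F [128.9557 -48.3537 -39.5944] w 0.08697248997495935
```

{"fn": "arm_command", "kwargs": {
  "rows": [
    [0,0,0,0,-3],
    [0,0,0,0,-5],
    [0,0,0,0,-7],
    [0,0,0,0,-7],
    [0,0,0,0,-7],
    [0,0,0,0,-7],
    [0,0,0,0,-7],
    [0,0,0,0,-7],
    [0,0,0,0,-5],
    [0,0,0,0,-3]
  ]
}}

```text
time_s: 10.1
tcp_pos: [0.2712, 0.4611, 0.6999]
orientation: [0.372, -0.403, 0.803, 0.233]
wrist_force: [0.1, -0.7, -0.5]
grip_width: 0.0871
```

```bash
python3 -c "
from h import *
st()
cv2.imwrite('pics/scene1.png',viewer.snapshot('scene')[:,:,::-1])"
```

```text
t 10.1 q [-1.2727 -0.3949  0.0207  1.4437  0.1983  1.2032  1.2672] 
tcp [0.2712 0.4611 0.6999] grasp [0.2634 0.4483 0.7116] down-pitch 38.0 head 58.7 | jaw az 145.3 elev 4.3 F [ 0.0503 -0.7331 -0.4656] w 0.08714466840954165
```

View pics/scene1.png

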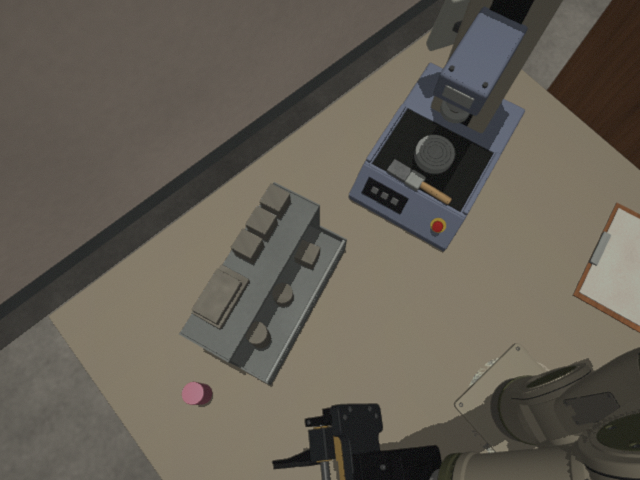

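{"fn": "arm_command", "kwargs": {
  "rows": [
    [0,10,-7,-25,-3],
    [0,18,-12,-45,-4],
    [0,18,-12,-45,-4],
    [0,18,-12,-45,-4],
    [0,18,-12,-45,-4],
    [0,18,-12,-45,-4],
    [0,18,-12,-45,-4],
    [0,18,-12,-45,-4],
    [0,16,-12,-45,-3],
    [0,8,-7,-20,0]
  ]
}}

```text
time_s: 11.4
tcp_pos: [0.4321, 0.3528, 0.3054]
orientation: [0.429, -0.147, 0.884, 0.118]
wrist_force: [-0.1, -1.0, 1.9]
grip_width: 0.087
```

```bash
python3 -c "
from h import *
st()"
```

```text
t 11.4 q [-0.6044 -0.3928 -0.3718  2.2708  0.6614  0.5201  0.4319] 
tcp [0.4321 0.3528 0.3054] grasp [0.4183 0.3464 0.3169] down-pitch 37.2 head 24.9 | jaw az 111.3 elev 4.8 F [-0.0822 -1.0019  1.947 ] w 0.08701199995286549
```

{"fn": "arm_command", "kwargs": {
  "rows": [
    [0,6,-3,-20,0],
    [0,8,-5,-30,0],
    [0,8,-5,-30,0],
    [0,8,-4,-28,0],
    [0,4,0,-10,0],
    [0,10,5,-9,0],
    [0,14,7,-12,0],
    [0,14,7,-12,0],
    [0,10,5,-9,0],
    [0,0,0,0,0]
  ]
}}

```text
time_s: 12.65
tcp_pos: [0.5234, 0.3629, 0.1591]
orientation: [0.441, -0.145, 0.878, 0.119]
wrist_force: [-0.7, 0.3, 0.3]
grip_width: 0.087
```

```bash
python3 -c "
from h import *
g,z=st()
d=np.array([.537,.3697,.13])-g; print('to go',d*1000,'along z',d@z*1e3)
a=crop(viewer.snapshot('scene')[:,:,::-1],210,270,200,150,4);cv2.imwrite('pics/s2.png',cv2.convertScaleAbs(a,alpha=1.4))"
```

```text
t 12.65 q [-0.2375  0.0492 -0.6335  2.3028  1.8433  0.3877 -0.638 ] 
tcp [0.5234 0.3629 0.1591] grasp [0.5093 0.3565 0.1702] down-pitch 35.7 head 24.6 | jaw az 111.2 elev 4.7 F [-0.69    0.2768  0.2922] w 0.0869586197665579
to go [ 27.6743  13.2203 -40.181 ] along z 48.34046385920674
```

View pics/s2.png

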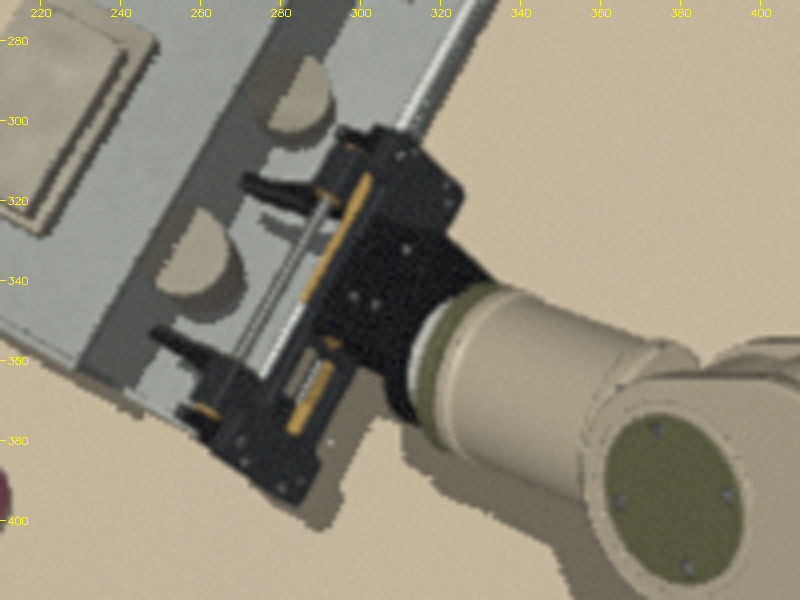

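{"fn": "arm_command", "kwargs": {
  "rows": [
    [0,4,2,-7,0],
    [0,5,3,-8,0],
    [0,5,2,-8,0],
    [0,5,2,-7,0],
    [0,5,2,-6,0],
    [0,4,2,-4,0],
    [0,0,0,0,0],
    [0,0,0,0,0],
    [0,0,0,0,0],
    [0,0,0,0,0]
  ]
}}

```text
time_s: 13.95
tcp_pos: [0.5532, 0.377, 0.1262]
orientation: [0.446, -0.146, 0.875, 0.119]
wrist_force: [-0.5, -0.2, -0.4]
grip_width: 0.087
```

```bash
python3 -c "
from h import *
g,z=st()
d=np.array([.537,.3697,.13])-g; print('to go',d*1000,'along z',d@z*1e3)"
```

```text
t 13.95 q [-0.2371  0.2081 -0.6274  2.2544  2.0539  0.4776 -0.7803] 
tcp [0.5532 0.377  0.1262] grasp [0.539  0.3706 0.1371] down-pitch 35.0 head 24.4 | jaw az 111.2 elev 4.5 F [-0.5025 -0.2277 -0.3786] w 0.08702116322145924
to go [-2.0267 -0.9126 -7.0711] along z 2.238245768760692
```

{"fn": "arm_command", "kwargs": {
  "rows": [
    [0,-1,-1,-3,0],
    [0,-1,0,-3,0],
    [0.3,0,0,0,0],
    [0.4,0,0,0,0],
    [0.6,0,0,0,0],
    [1,0,0,0,0],
    [1,0,0,0,0],
    [1,0,0,0,0],
    [1,0,0,0,0],
    [1,0,0,0,0]
  ],
  "squeeze": 25
}}

```text
time_s: 15.2
tcp_pos: [0.5511, 0.3758, 0.1198]
orientation: [0.446, -0.146, 0.875, 0.119]
wrist_force: [0.5, -1.0, -0.1]
grip_width: 0.05
```

```bash
python3 -c "
from h import *
g,z=st()
d=np.array([.537,.3697,.13])-g; print('to go',d*1000,'along z',d@z*1e3)"
```

```text
t 15.2 q [-0.236   0.2198 -0.6312  2.2624  2.0805  0.4919 -0.806 ] 
tcp [0.5511 0.3758 0.1198] grasp [0.5369 0.3694 0.1307] down-pitch 35.0 head 24.4 | jaw az 111.2 elev 4.5 F [ 0.4734 -0.9608 -0.0811] w 0.0500139244196905
to go [ 0.1187  0.3172 -0.7457] along z 0.6236804829837596
```

{"fn": "arm_command", "kwargs": {
  "rows": [
    [1,0,0,3,0],
    [1,0,0,6,0],
    [1,0,0,6,0],
    [1,0,0,6,0],
    [1,0,0,6,0],
    [1,0,0,5,0],
    [1,0,0,3,0],
    [1,0,0,0,0],
    [1,0,0,0,0],
    [1,0,0,0,0]
  ]
}}

```text
time_s: 16.45
tcp_pos: [0.5496, 0.3751, 0.1553]
orientation: [0.444, -0.146, 0.876, 0.119]
wrist_force: [-0.0, -0.1, -4.6]
grip_width: 0.05
```

```bash
python3 -c "
from h import *
g,z=st()
a=crop(viewer.snapshot('scene')[:,:,::-1],210,270,140,130,4);b=crop(viewer.snapshot('top')[:,:,::-1],195,215,60,80,4);m=np.zeros((520,800,3),np.uint8);m[:,:560]=a;m[:320,560:800]=b;cv2.imwrite('pics/s3.png',cv2.convertScaleAbs(m,alpha=1.5))"
```

```text
t 16.45 q [-0.2404  0.1259 -0.6168  2.2472  1.9027  0.4127 -0.6506] 
tcp [0.5496 0.3751 0.1553] grasp [0.5355 0.3687 0.1662] down-pitch 35.2 head 24.4 | jaw az 111.3 elev 4.5 F [-0.0499 -0.1367 -4.6404] w 0.05003561761058014
```

View pics/s3.png

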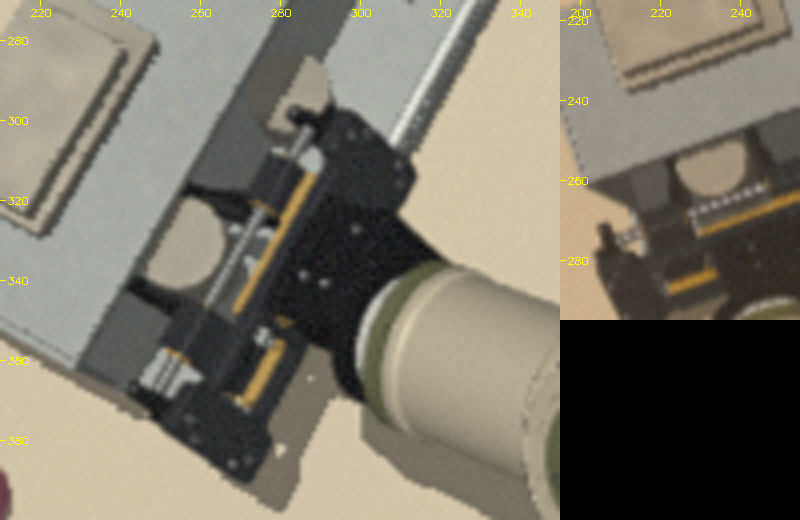

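{"fn": "arm_command", "kwargs": {
  "rows": [
    [1,-4,-1,1,0],
    [1,-6,-2,0,0],
    [1,-7,-3,0,0],
    [1,-7,-3,0,0],
    [1,-7,-3,0,0],
    [1,-7,-3,0,0],
    [1,-7,-2,0,0],
    [1,-5,-2,0,0],
    [1,0,0,0,0],
    [1,0,0,0,0]
  ]
}}

```text
time_s: 17.8
tcp_pos: [0.4955, 0.3549, 0.1564]
orientation: [0.444, -0.147, 0.876, 0.119]
wrist_force: [1.0, -0.8, -3.9]
grip_width: 0.05
```

```bash
python3 -c "
from h import *
g,z=st()
print('rack',(g[:2]-[.602,.27])@np.array([[.934,-.358],[.358,.934]]))"
```

```text
t 17.8 q [-0.2538 -0.0069 -0.6571  2.3654  1.8444  0.4029 -0.6895] 
tcp [0.4955 0.3549 0.1564] grasp [0.4814 0.3484 0.1673] down-pitch 35.2 head 24.5 | jaw az 111.3 elev 4.5 F [ 0.9915 -0.7512 -3.9264] w 0.050030568272672105
rack [-0.0846  0.1164]
```

{"fn": "arm_command", "kwargs": {
  "rows": [
    [1,-2,0,6,0],
    [1,-4,-1,12,0],
    [1,-5,-2,14,0],
    [1,-5,-2,14,0],
    [1,-4,-6,14,0],
    [1,-2,-14,12,0],
    [1,0,-22,4,-2],
    [1,4,-28,0,-3],
    [1,6,-30,0,-3],
    [1,7,-30,0,-3]
  ]
}}

```text
time_s: 19.05
tcp_pos: [0.489, 0.2339, 0.2362]
orientation: [0.449, -0.071, 0.887, 0.079]
wrist_force: [-0.2, -0.4, -3.9]
grip_width: 0.0501
```

```bash
python3 -c "
from h import *
g,z=st()"
```

```text
t 19.05 q [ 0.0908 -0.4389 -0.7414  2.4156  0.4872  0.2079  0.5588] 
tcp [0.489  0.2339 0.2362] grasp [0.474  0.23   0.2473] down-pitch 35.7 head 14.6 | jaw az 101.4 elev 4.4 F [-0.2122 -0.3704 -3.9477] w 0.05008238481748878
```

{"fn": "arm_command", "kwargs": {
  "rows": [
    [1,10,-15,0,-1],
    [1,12,-28,0,-2],
    [1,12,-30,0,-2],
    [1,10,-32,0,-2],
    [1,10,-34,0,-2],
    [1,8,-34,0,-2],
    [1,6,-34,0,-2],
    [1,4,-30,0,-2],
    [1,2,-24,0,-2],
    [1,0,-14,0,-1]
  ]
}}

```text
time_s: 20.3
tcp_pos: [0.5635, -0.0471, 0.2285]
orientation: [0.447, 0.063, 0.892, 0.002]
wrist_force: [0.1, -0.5, -3.8]
grip_width: 0.0502
```

```bash
python3 -c "
from h import *
g,z=st()"
```

```text
t 20.3 q [ 0.3075 -0.3161 -0.3171  2.403  -0.0855  0.1163  1.4672] 
tcp [ 0.5635 -0.0471  0.2285] grasp [ 0.5483 -0.0461  0.2399] down-pitch 36.9 head -3.8 | jaw az 83.7 elev 3.4 F [ 0.1342 -0.5411 -3.7622] w 0.05022341927142207
```

{"fn": "arm_command", "kwargs": {
  "rows": [
    [1,1,-12,0,-1],
    [1,1,-24,0,-1],
    [1,2,-28,0,-2],
    [1,3,-30,0,-2],
    [1,4,-30,0,-2],
    [1,6,-28,0,-1],
    [1,8,-20,0,-1],
    [1,8,-12,0,0],
    [1,4,-5,0,0],
    [1,0,0,0,0]
  ]
}}

```text
time_s: 21.55
tcp_pos: [0.6015, -0.2437, 0.2289]
orientation: [0.445, 0.141, 0.884, -0.041]
wrist_force: [-0.4, 0.6, -4.6]
grip_width: 0.0503
```

```bash
python3 -c "
from h import *
g,z=st()
a=crop(viewer.snapshot('scene')[:,:,::-1],380,80,130,130,4);b=crop(viewer.snapshot('top')[:,:,::-1],420,190,70,80,4);m=np.zeros((520,800,3),np.uint8);m[:,:520]=a;m[:320,520:800]=b;cv2.imwrite('pics/s4.png',cv2.convertScaleAbs(m,alpha=1.6))"
```

```text
t 21.55 q [-0.1715 -0.1475  0.5111  2.2597 -0.2618  0.0926  1.8735] 
tcp [ 0.6015 -0.2437  0.2289] grasp [ 0.5868 -0.2399  0.2403] down-pitch 37.0 head -14.4 | jaw az 73.4 elev 3.0 F [-0.4334  0.5517 -4.5973] w 0.050258121349607575
```

View pics/s4.png

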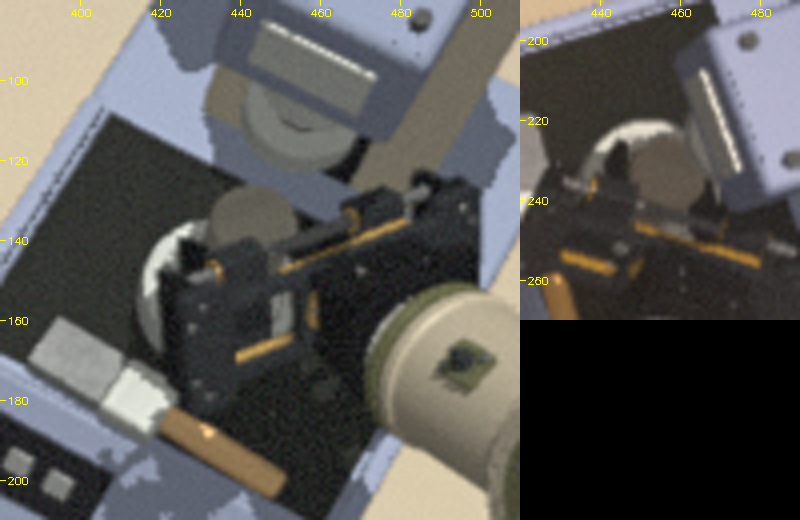

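```bash
python3 - <<'E'
from h import *
g=np.array([.5868,-.2399,.2403])
for n,uv in(("scene",(443.0,137.3)),("top",(456.7,233.3))): print(n,onplane(n,uv,.2696)-g)
print((np.array([.5958,-.2605])-g[:2])*1e3)
E
```

```text
scene [-0.0051  0.0049  0.0293]
top [-0.0009  0.0011  0.0293]
[  9.  -20.6]
```

{"fn": "arm_command", "kwargs": {
  "rows": [
    [1,2,-4,0,0],
    [1,3,-6,-2,0],
    [1,2,-6,-2,0],
    [1,2,-4,-2,0],
    [1,0,0,-2,0],
    [1,0,0,-2,0],
    [1,0,0,0,0],
    [1,0,0,0,0],
    [1,0,0,0,0],
    [1,0,0,0,0]
  ]
}}

```text
time_s: 22.9
tcp_pos: [0.6089, -0.2625, 0.2187]
orientation: [0.445, 0.141, 0.884, -0.04]
wrist_force: [-0.9, 0.1, -3.7]
grip_width: 0.0501
```

```bash
python3 -c "
from h import *
g,z=st()
a=crop(viewer.snapshot('scene')[:,:,::-1],415,110,70,85,6);b=crop(viewer.snapshot('top')[:,:,::-1],425,200,60,80,6);m=np.zeros((510,790,3),np.uint8);m[:,:420]=a;m[:480,425:785]=b;cv2.imwrite('pics/s5.png',cv2.convertScaleAbs(m,alpha=1.8))"
```

```text
t 22.9 q [-0.5086 -0.1461  0.887   2.2488 -0.4181  0.0756  2.0855] 
tcp [ 0.6089 -0.2625  0.2187] grasp [ 0.5942 -0.2588  0.2302] down-pitch 36.9 head -14.3 | jaw az 73.4 elev 3.1 F [-0.8726  0.0915 -3.6879] w 0.050086367605306006
```

View pics/s5.png

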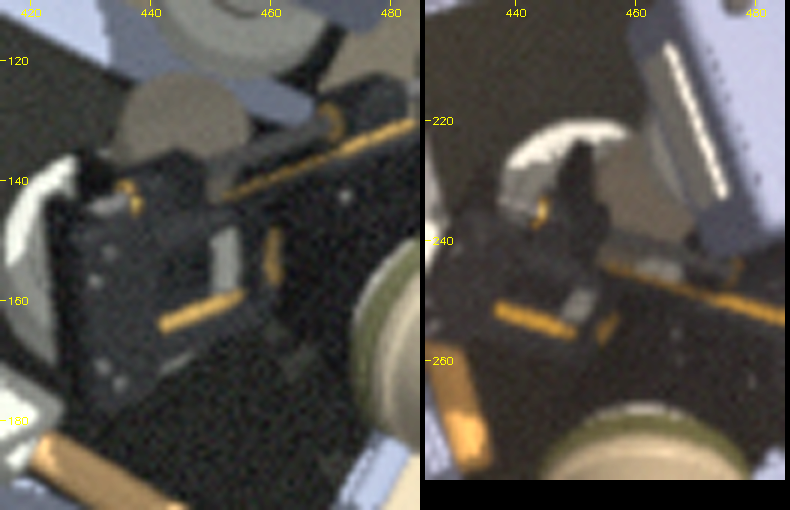

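{"fn": "arm_command", "kwargs": {
  "rows": [
    [1,1,-1,-1,0],
    [1,1,-1,-2,0],
    [1,0,0,-1,0],
    [1,0,0,-1,0],
    [1,0,0,-1,0],
    [1,0,0,0,0],
    [1,0,0,0,0],
    [1,0,0,0,0],
    [1,0,0,0,0],
    [1,0,0,0,0]
  ]
}}

```text
time_s: 24.25
tcp_pos: [0.6113, -0.2647, 0.2127]
orientation: [0.445, 0.141, 0.883, -0.041]
wrist_force: [0.1, -0.2, -4.2]
grip_width: 0.0502
```

```bash
python3 -c "
from h import *
g,z=st()
for n,uv in(('scene',(446,133.2)),('top',(461.5,234))): print(n,onplane(n,uv,.2595))
"
```

```text
t 24.25 q [-0.5805 -0.1352  0.9672  2.25   -0.6396  0.0656  2.3112] 
tcp [ 0.6113 -0.2647  0.2127] grasp [ 0.5966 -0.2609  0.2242] down-pitch 36.9 head -14.3 | jaw az 73.4 elev 3.1 F [ 0.0759 -0.1864 -4.1646] w 0.050177044789647886
scene [ 0.5873 -0.254   0.2595]
top [ 0.5859 -0.2545  0.2595]
```

```bash
python3 - <<'E'
from h import *
from scipy.optimize import least_squares
g=np.array([.5966,-.2609,.2242]);m=np.zeros((510,790,3),np.uint8);o=0
for n,(x0,y0,w,h),sd in(("scene",(415,105,70,70),(445,131)),("top",(430,205,60,60),(460,233))):
    im=viewer.snapshot(n)[:,:,::-1].copy();cv2.imwrite(f"pics/{n}_p.png",im)
    f=cv2.GaussianBlur(im.astype(np.float32),(3,3),0)
    p=f[sd[1]-1:sd[1]+2,sd[0]-1:sd[0]+2].mean((0,1));print(n,"spec",p)
    mk=(np.abs(f-p).max(2)<12).astype(np.uint8);k,lab=cv2.connectedComponents(mk,connectivity=4)
    mm=(lab==lab[sd[1],sd[0]]).astype(np.uint8);c=max(cv2.findContours(mm,0,1)[0],key=cv2.contourArea)[:,0]
    P=np.array([onplane(n,q,.2535)[:2] for q in c])
    # far-from-gripper arc (world +x side)
    far=P[(P-P.mean(0))@np.array([.97,-.25])>.0]
    G=least_squares(lambda x:np.linalg.norm(far-x,axis=1)-.0245,P.mean(0),loss="cauchy",f_scale=.001)
    print("area",mm.sum(),"fit",G.x,"off mm",(G.x-g[:2])*1e3,"rms",np.sqrt((G.fun**2).mean()))
    b=cv2.resize(cv2.convertScaleAbs(im[y0:y0+h,x0:x0+w],alpha=2),None,fx=6,fy=6,interpolation=2)
    cv2.drawContours(b,[((c-[x0,y0])*6+3).astype(np.int32)],-1,(0,0,255),1)
    th=np.linspace(0,6.28,80);E=np.array([proj(n,[G.x[0]+.025*np.cos(a),G.x[1]+.025*np.sin(a),.2535]) for a in th])
    cv2.polylines(b,[((E-[x0,y0])*6+3).astype(np.int32)],True,(0,255,0),1)
    m[:b.shape[0],o:o+b.shape[1]]=b[:,:790-o];o+=425
cv2.imwrite("pics/s6.png",m)
E
```

```text
scene spec [54.4861 60.4722 62.6389]
area 616 fit [ 0.63   -0.3076] off mm [ 33.4105 -46.6924] rms 0.011446942525698238
top spec [46.2083 53.2708 59.6528]
area 301 fit [ 0.6223 -0.2506] off mm [25.6684 10.2763] rms 0.010002862486012686
```

View pics/s6.png

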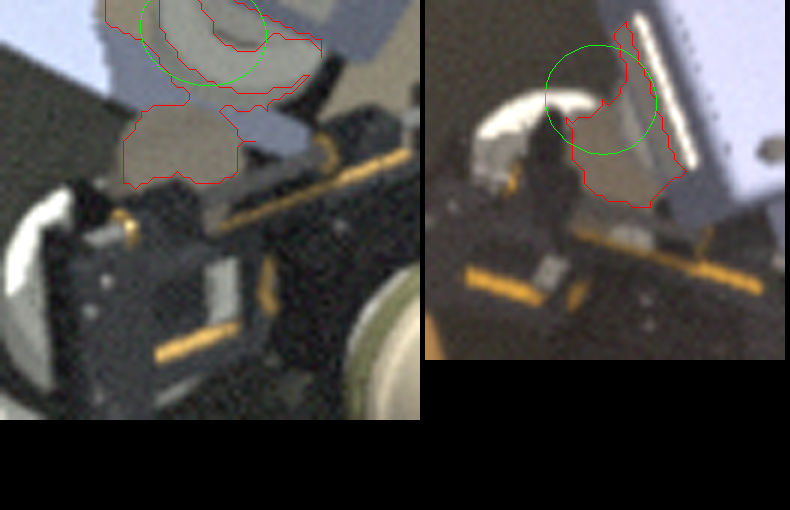

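```bash
python3 - <<'E'
from h import *
g=np.array([.5966,-.2609,.2242])
for n,uv in(('scene',(444.6,131.4)),('top',(462.6,230))): print(n,(onplane(n,uv,.2535)-g)*1e3)
for n in('scene','top'): print(n,proj(n,[.5966,-.2609,.2535]))
E
```

```text
scene [-2.2641  2.3135 29.3   ]
top [ 1.3017  1.1384 29.3   ]
scene [444.6057 130.1916]
top [463.0455 230.4782]
```

{"fn": "arm_command", "kwargs": {
  "rows": [
    [1,0,0,-1,0],
    [1,0,0,-1,0],
    [1,0,0,0,0],
    [1,0,0,-1,0],
    [1,0,0,0,0],
    [1,0,0,-0.5,0],
    [1,0,0,0,0],
    [1,0,0,0,0],
    [1,0,0,0,0],
    [1,0,0,0,0]
  ]
}}

```text
time_s: 25.6
tcp_pos: [0.6119, -0.265, 0.2102]
orientation: [0.446, 0.141, 0.883, -0.041]
wrist_force: [-0.1, 0.6, -2.3]
grip_width: 0.0503
```

```bash
python3 -c "
from h import *
g,z=st()"
```

```text
t 25.6 q [-0.5706 -0.1219  0.9622  2.252  -0.8744  0.0656  2.5401] 
tcp [ 0.6119 -0.265   0.2102] grasp [ 0.5971 -0.2613  0.2216] down-pitch 36.8 head -14.3 | jaw az 73.4 elev 3.1 F [-0.1081  0.6387 -2.3101] w 0.050262367678916085
```

{"fn": "arm_command", "kwargs": {
  "rows": [
    [1,0,0.4,0,1.5],
    [1,0,0.4,0,1.5],
    [1,0,0,0,0],
    [1,0,0,-0.5,0],
    [1,0,0,0,0],
    [1,0,0,-0.5,0],
    [1,0,0,0,0],
    [1,0,0,0,0],
    [1,0,0,0,0],
    [1,0,0,0,0]
  ]
}}

```text
time_s: 26.85
tcp_pos: [0.6124, -0.265, 0.2102]
orientation: [0.447, 0.118, 0.886, -0.03]
wrist_force: [-1.0, -0.4, 0.4]
grip_width: 0.0502
```

```bash
python3 -c "
from h import *
g,z=st()"
```

```text
t 26.85 q [-0.7582 -0.1797  1.1697  2.2466 -0.8102  0.0886  2.5692] 
tcp [ 0.6124 -0.265   0.2102] grasp [ 0.5974 -0.262   0.2216] down-pitch 36.7 head -11.4 | jaw az 76.3 elev 3.0 F [-1.0052 -0.4067  0.3634] w 0.05022603934649066
```

{"fn": "arm_command", "kwargs": {
  "rows": [
    [0.42,0,0,0,0],
    [0.41,0,0,0,0],
    [0.4,0,0,0,0],
    [0.39,0,0,0,0],
    [0.38,0,0,0,0],
    [0.36,0,0,0,0],
    [0.33,0,0,0,0],
    [0.25,0,0,0,0],
    [0.1,0,0,0,0],
    [0,0,0,0,0]
  ]
}}

```text
time_s: 28.1
tcp_pos: [0.6127, -0.2651, 0.2106]
orientation: [0.448, 0.118, 0.886, -0.03]
wrist_force: [-0.8, -0.7, -0.2]
grip_width: 0.0776
```

```bash
python3 -c "
from h import *
g,z=st();print(z)"
```

```text
t 28.1 q [-0.7584 -0.1797  1.1697  2.2461 -0.8102  0.0882  2.5693] 
tcp [ 0.6127 -0.2651  0.2106] grasp [ 0.5977 -0.2621  0.222 ] down-pitch 36.7 head -11.4 | jaw az 76.3 elev 3.0 F [-0.8108 -0.6876 -0.2209] w 0.07759275106689022
[ 0.7863 -0.1586 -0.5972]
```

{"fn": "arm_command", "kwargs": {
  "rows": [
    [0,-2,0,1,0],
    [0,-4,1,2,0],
    [0,-6,1,3,0],
    [0,-6,1,4,0],
    [0,-6,1,4,0],
    [0,-6,1,4,0],
    [0,-6,1,4,0],
    [0,-6,1,4,0],
    [0,-6,1,4,0],
    [0,-6,1,4,0]
  ]
}}

```text
time_s: 29.35
tcp_pos: [0.5559, -0.2553, 0.2446]
orientation: [0.446, 0.117, 0.887, -0.031]
wrist_force: [0.5, -0.5, 0.1]
grip_width: 0.0872
```

```bash
python3 -c "
from h import *
g,z=st();print(z)"
```

```text
t 29.35 q [-0.0611 -0.2632  0.4953  2.3024 -0.5318  0.1958  2.2629] 
tcp [ 0.5559 -0.2553  0.2446] grasp [ 0.541  -0.2523  0.256 ] down-pitch 36.8 head -11.5 | jaw az 76.4 elev 2.9 F [ 0.4766 -0.5138  0.0931] w 0.08724623985532506
[ 0.7843 -0.1593 -0.5996]
```

{"fn": "arm_command", "kwargs": {
  "rows": [
    [0,-8,1,7,0],
    [0,-10,2,10,0],
    [0,-10,2,12,0],
    [0,-10,2,12,0],
    [0,-10,2,12,0],
    [0,-10,2,12,0],
    [0,-10,2,12,0],
    [0,-8,2,12,0],
    [0,-6,2,10,0],
    [0,0,0,0,0]
  ]
}}

```text
time_s: 30.6
tcp_pos: [0.4694, -0.2401, 0.3414]
orientation: [0.443, 0.119, 0.888, -0.035]
wrist_force: [-0.8, -0.7, -0.2]
grip_width: 0.087
```

```bash
python3 - <<'E'
from h import *
st();m=np.zeros((510,790,3),np.uint8);o=0
for n,(x0,y0,w,h) in(("scene",(405,95,85,85)),("top",(430,205,60,60))):
    im=viewer.snapshot(n)[:,:,::-1].copy();cv2.imwrite(f"pics/{n}_f.png",im)
    b=crop(cv2.convertScaleAbs(im,alpha=1.9),x0,y0,w,h,5 if o==0 else 6)
    m[:b.shape[0],o:o+b.shape[1]]=b;o+=428
cv2.imwrite("pics/s7.png",m)
E
```

```text
t 30.6 q [ 0.6711 -0.4995 -0.0675  2.2711 -0.6468  0.5781  2.3041] 
tcp [ 0.4694 -0.2401  0.3414] grasp [ 0.4547 -0.237   0.3529] down-pitch 37.3 head -12.1 | jaw az 76.0 elev 2.5 F [-0.7774 -0.6557 -0.1874] w 0.08702441026423137
```

View pics/s7.png

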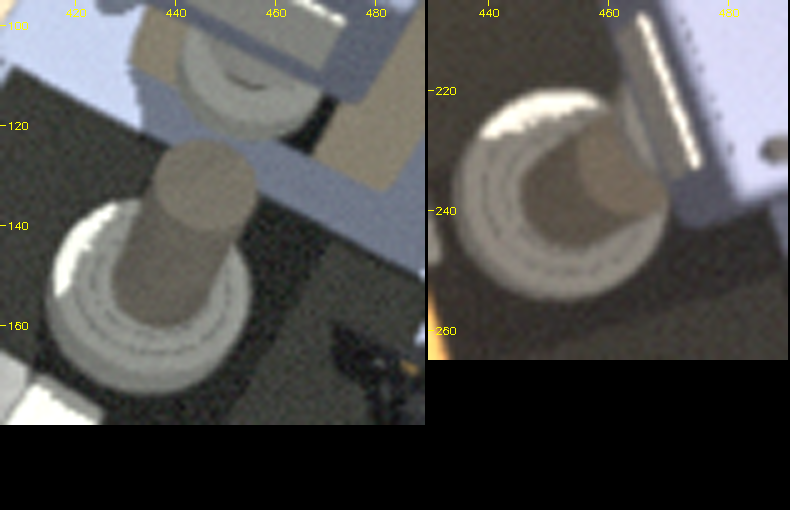

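```bash
python3 - <<'E'
from h import *
from scipy.optimize import least_squares
for n,sd,c0 in(("scene",(438,150),(434.7,152.4)),("top",(455,240),(452.7,237.0))):
    im=cv2.imread(f"pics/{n}_f.png").astype(np.float32);r=cv2.GaussianBlur(im[:,:,2]/(im[:,:,0]+1),(3,3),0)
    w=np.zeros(r.shape,np.uint8);x,y=sd;spec=r[y-1:y+2,x-1:x+2].mean()
    before=cv2.imread(f"pics/{n}0.png").astype(np.float32);rb=cv2.GaussianBlur(before[:,:,2]/(before[:,:,0]+1),(3,3),0)
    pl=np.median(rb[y-6:y+7,x-6:x+7]);print(n,"ratio spec",spec,"platen",pl)
    mk=(r>(spec+pl)/2).astype(np.uint8);mk=cv2.morphologyEx(mk,2,np.ones((3,3),np.uint8));k,lab=cv2.connectedComponents(mk,connectivity=4)
    mm=(lab==lab[y,x]).astype(np.uint8);c=max(cv2.findContours(mm,0,1)[0],key=cv2.contourArea)[:,0]
    P=np.array([onplane(n,q,.15)[:2] for q in c]);cc=onplane(n,c0,.15)[:2]
    K,R,t=cam(n);C=-R.T@t;d=C[:2]-cc;d/=np.linalg.norm(d)   # towards camera: visible base arc
    near=P[((P-cc)@d>.005)&(np.linalg.norm(P-cc,axis=1)<.045)]
    G=least_squares(lambda q:np.linalg.norm(near-q,axis=1)-.0245,cc,loss="cauchy",f_scale=.001)
    print(" area",mm.sum(),"n",len(near),"base",G.x,"minus platen mm",(G.x-cc)*1e3,"rms",1e3*np.median(abs(np.linalg.norm(near-G.x,axis=1)-.0245)))
print("top from scene",onplane("scene",(446,132.2),.25))
# did others move? difference of start/end in rack & brush areas
for n,bx in(("scene",(180,180,350,390)),("scene",(380,160,455,210)),("top",(185,170,345,295))):
    a=cv2.imread(f"pics/{n}0.png").astype(int);b=cv2.imread(f"pics/{n}_f.png").astype(int);s=np.abs(a-b).max(2)[bx[1]:bx[3],bx[0]:bx[2]]>25
    ys,xs=np.nonzero(s);print(n,bx,s.sum(),(xs.min()+bx[0],xs.max()+bx[0],ys.min()+bx[1],ys.max()+bx[1]) if s.any() else"")
E
```

```text
scene ratio spec 1.1238557 platen 1.0094306
 area 693 n 18 base [ 0.5944 -0.2659] minus platen mm [-0.6317 -6.7501] rms 0.9977388919344808
top ratio spec 1.2220222 platen 1.095565
 area 322 n 19 base [ 0.5965 -0.266 ] minus platen mm [-0.0182 -4.1868] rms 0.8686701602936344
top from scene [ 0.5916 -0.2617  0.25  ]
scene (180, 180, 350, 390) 367 (np.int64(249), np.int64(271), np.int64(322), np.int64(350))
scene (380, 160, 455, 210) 0 
top (185, 170, 345, 295) 221 (np.int64(227), np.int64(248), np.int64(252), np.int64(270))
```

{"fn": "arm_command", "kwargs": {
  "rows": [
    [0,4,-3,-5,2],
    [0,7,-4,-8,3],
    [0,8,-5,-9,3],
    [0,8,-5,-9,3],
    [0,8,-5,-9,3],
    [0,8,-5,-9,3],
    [0,8,-4,-9,2],
    [0,6,-3,-8,1],
    [0,4,-1,-5,0],
    [0,0,0,0,0]
  ]
}}

```text
time_s: 31.95
tcp_pos: [0.5313, -0.2575, 0.2715]
orientation: [0.439, -0.031, 0.897, 0.04]
wrist_force: [0.1, 0.6, 0.2]
grip_width: 0.0872
```

```bash
python3 -c "
from h import *
g,z=st();print(z,'to go',(np.array([.5965,-.266,.216])-g)*1e3)"
```

```text
t 31.95 q [-0.4663 -0.4473  1.028   2.1894 -0.4339  0.5299  2.5982] 
tcp [ 0.5313 -0.2575  0.2715] grasp [ 0.5164 -0.2594  0.2831] down-pitch 37.7 head 7.2 | jaw az 95.2 elev 2.6 F [0.1356 0.6392 0.1811] w 0.08717069203666833
[ 0.7849  0.099  -0.6117] to go [ 80.1302  -6.5746 -67.0753]
```

{"fn": "arm_command", "kwargs": {
  "rows": [
    [0,-6,4,3,-3],
    [0,-4,6,2,-5],
    [0,0,6,0,-5],
    [0,0,6,0,-5],
    [0,2,4,0,-5],
    [0,4,3,0,-5],
    [0,4,2,-2,-5],
    [0,4,0,-3,-4],
    [0,0,0,0,0],
    [0,0,0,0,0]
  ]
}}

```text
time_s: 33.2
tcp_pos: [0.5372, -0.2195, 0.2703]
orientation: [0.43, 0.242, 0.865, -0.095]
wrist_force: [0.2, -0.2, 0.5]
grip_width: 0.0868
```

```bash
python3 -c "
from h import *
g,z=st();print(z,'to go',(np.array([.5955,-.266,.216])-g)*1e3)"
```

```text
t 33.2 q [ 0.8847 -0.352  -0.6081  2.2886  0.0815  0.2567  1.1681] 
tcp [ 0.5372 -0.2195  0.2703] grasp [ 0.524  -0.2125  0.2819] down-pitch 37.8 head -28.0 | jaw az 60.0 elev 2.5 F [ 0.1515 -0.1787  0.5301] w 0.08680014193761838
[ 0.6974 -0.3715 -0.6129] to go [ 71.514  -53.5313 -65.9174]
```

{"fn": "arm_command", "kwargs": {
  "rows": [
    [0,-3,-6,0,0],
    [0,-3,-6,0,0],
    [0,0,0,0,0],
    [0,6,-3,-5,0],
    [0,11,-6,-10,0],
    [0,11,-6,-10,0],
    [0,11,-6,-10,0],
    [0,11,-6,-10,0],
    [0,9,-5,-8,0],
    [0,0,0,0,0]
  ]
}}

```text
time_s: 34.45
tcp_pos: [0.5907, -0.26, 0.2188]
orientation: [0.432, 0.238, 0.866, -0.089]
wrist_force: [0.7, -1.5, -0.8]
grip_width: 0.0867
```

```bash
python3 -c "
from h import *
g,z=st();d=np.array([.5955,-.266,.216])-g;print(z,'to go',d*1e3,'lateral',d[:2]@[-z[1],z[0]]/np.hypot(z[0],z[1])*1e3)"
```

```text
t 34.45 q [ 1.5512 -0.1164 -1.2154  2.205   0.4716  0.0843  0.8676] 
tcp [ 0.5907 -0.26    0.2188] grasp [ 0.5773 -0.2532  0.2304] down-pitch 37.7 head -27.0 | jaw az 60.7 elev 2.9 F [ 0.7014 -1.4566 -0.8246] w 0.0867253231352872
[ 0.7047 -0.3595 -0.6117] to go [ 18.1921 -12.7872 -14.4107] lateral -3.1236461522935843
```

{"fn": "arm_command", "kwargs": {
  "rows": [
    [0,3,-3,-2,0],
    [0,4,-3,-3,0],
    [0,4,-2,-3,0],
    [0,4,-2,-3,0],
    [0,2,-2,-2,0],
    [0.3,0,0,0,0],
    [0.38,0,0,0,0],
    [0.5,0,0,0,0],
    [1,0,0,0,0],
    [1,0,0,0,0]
  ],
  "squeeze": 20
}}

```text
time_s: 35.7
tcp_pos: [0.6041, -0.2676, 0.2071]
orientation: [0.429, 0.235, 0.868, -0.087]
wrist_force: [-0.0, 0.1, 0.0]
grip_width: 0.0498
```

```bash
python3 -c "
from h import *
g,z=st();print(z,'to final',(np.array([.5976,-.2579,.216])-g)*1e3)"
```

```text
t 35.7 q [ 1.733   0.0522 -1.4423  2.176   1.266   0.1773  0.1778] 
tcp [ 0.6041 -0.2676  0.2071] grasp [ 0.5908 -0.2609  0.2189] down-pitch 38.1 head -26.7 | jaw az 61.1 elev 2.9 F [-0.0138  0.117   0.0071] w 0.04980618303617643
[ 0.7036 -0.3532 -0.6166] to final [ 6.8492  2.9541 -2.8592]
```

{"fn": "arm_command", "kwargs": {
  "rows": [
    [1,0,0,1.5,0],
    [1,0,0,1,0],
    [1,0,1,0,0],
    [1,0.5,2,0,0],
    [1,0.5,2,0,0],
    [1,0,1,0,0],
    [1,0,0,0,0],
    [1,0,0,0,0],
    [1,0,0,0,0],
    [1,0,0,0,0]
  ]
}}

```text
time_s: 36.95
tcp_pos: [0.6032, -0.2612, 0.2073]
orientation: [0.427, 0.236, 0.868, -0.088]
wrist_force: [0.4, 0.2, -3.7]
grip_width: 0.0498
```

```bash
python3 -c "
from h import *
g,z=st();print('moved',(g-np.array([.5908,-.2609,.2189]))*1e3)
cv2.imwrite('pics/sc_r.png',viewer.snapshot('scene')[:,:,::-1])"
```

```text
t 36.95 q [ 1.7336  0.018  -1.4443  2.18    1.1807  0.1629  0.2344] 
tcp [ 0.6032 -0.2612  0.2073] grasp [ 0.5898 -0.2545  0.219 ] down-pitch 38.3 head -26.8 | jaw az 61.0 elev 2.9 F [ 0.4144  0.2178 -3.7164] w 0.04982439591130566
moved [-0.9632  6.3841  0.1469]
```

{"fn": "arm_command", "kwargs": {
  "rows": [
    [1,1,0,0.5,0],
    [1,1,0,0,0],
    [1,0,0,0,0],
    [1,0,0,-0.7,0],
    [1,0,0,-0.7,0],
    [1,0,0,-0.5,0],
    [1,0,0,0,0],
    [1,0,0,0,0],
    [1,0,0,0,0],
    [1,0,0,0,0]
  ]
}}

```text
time_s: 38.25
tcp_pos: [0.6063, -0.2619, 0.2075]
orientation: [0.428, 0.236, 0.868, -0.088]
wrist_force: [-2.5, 1.1, 0.9]
grip_width: 0.0501
```

```bash
python3 -c "
from h import *
g,z=st();print('moved',(g-np.array([.5908,-.2609,.2189]))*1e3)"
```

```text
t 38.25 q [ 1.6994  0.0461 -1.4245  2.1749  1.2617  0.1887  0.1672] 
tcp [ 0.6063 -0.2619  0.2075] grasp [ 0.593  -0.2552  0.2192] down-pitch 38.1 head -26.8 | jaw az 61.0 elev 2.9 F [-2.5405  1.0714  0.9365] w 0.05005456448146941
moved [2.1884 5.7259 0.2888]
```

{"fn": "arm_command", "kwargs": {
  "rows": [
    [0.42,0,0,0,0],
    [0.41,0,0,0,0],
    [0.4,0,0,0,0],
    [0.39,0,0,0,0],
    [0.37,0,0,0,0],
    [0.33,0,0,0,0],
    [0.22,0,0,0,0],
    [0.1,0,0,0,0],
    [0,0,0,0,0],
    [0,0,0,0,0]
  ]
}}

```text
time_s: 39.5
tcp_pos: [0.6067, -0.2616, 0.2077]
orientation: [0.429, 0.236, 0.868, -0.087]
wrist_force: [0.5, -0.7, -0.2]
grip_width: 0.0849
```

{"fn": "arm_command", "kwargs": {
  "rows": [
    [0,-2,1,1,0],
    [0,-4,2,3,0],
    [0,-6,3,4,0],
    [0,-6,3,5,0],
    [0,-6,3,5,0],
    [0,-7,4,6,0],
    [0,-8,4,6,0],
    [0,-8,4,7,0],
    [0,-8,4,7,0],
    [0,-8,4,7,0]
  ]
}}

```text
time_s: 40.75
tcp_pos: [0.5411, -0.2291, 0.2599]
orientation: [0.429, 0.237, 0.868, -0.086]
wrist_force: [0.0, 0.7, 0.6]
grip_width: 0.087
```

{"fn": "arm_command", "kwargs": {
  "rows": [
    [0,-8,4,7,0],
    [0,-10,5,10,0],
    [0,-10,5,12,0],
    [0,-10,5,12,0],
    [0,-10,5,14,0],
    [0,-8,4,14,0],
    [0,-6,3,14,0],
    [0,-4,2,10,0],
    [0,0,0,0,0],
    [0,0,0,0,0]
  ]
}}

```text
time_s: 42.0
tcp_pos: [0.5, -0.2038, 0.3504]
orientation: [0.422, 0.239, 0.87, -0.087]
wrist_force: [-0.7, 0.1, -0.2]
grip_width: 0.0868
```

```bash
python3 - <<'E'
from h import *
from scipy.optimize import least_squares
st();m=np.zeros((510,790,3),np.uint8);o=0
for n,(x0,y0,w,h),sd,c0 in(("scene",(405,95,85,85),(437,150),(434.7,152.4)),("top",(430,205,60,60),(453,238),(452.7,237.0))):
    im=viewer.snapshot(n)[:,:,::-1].copy();cv2.imwrite(f"pics/{n}_g.png",im)
    b=crop(cv2.convertScaleAbs(im,alpha=1.9),x0,y0,w,h,5 if o==0 else 6);m[:b.shape[0],o:o+b.shape[1]]=b;o+=428
    im=im.astype(np.float32);r=cv2.GaussianBlur(im[:,:,2]/(im[:,:,0]+1),(3,3),0);x,y=sd;th=1.065 if n=="scene" else 1.16
    mk=cv2.morphologyEx((r>th).astype(np.uint8),2,np.ones((3,3),np.uint8));k,lab=cv2.connectedComponents(mk,connectivity=4)
    mm=(lab==lab[y,x]).astype(np.uint8);c=max(cv2.findContours(mm,0,1)[0],key=cv2.contourArea)[:,0]
    P=np.array([onplane(n,q,.15)[:2] for q in c]);cc=onplane(n,c0,.15)[:2]
    K,R,t=cam(n);C=-R.T@t;d=C[:2]-cc;d/=np.linalg.norm(d)
    near=P[((P-cc)@d>.005)&(np.linalg.norm(P-cc,axis=1)<.045)]
    G=least_squares(lambda q:np.linalg.norm(near-q,axis=1)-.0245,cc,loss="cauchy",f_scale=.001)
    print(n,"area",mm.sum(),"n",len(near),"base",G.x,"minus platen mm",(G.x-cc)*1e3)
cv2.imwrite("pics/s8.png",m)
E
```

```text
t 42.0 q [ 0.4044 -0.499  -0.1892  2.2328  0.238   0.5455  1.083 ] 
tcp [ 0.5    -0.2038  0.3504] grasp [ 0.4868 -0.1971  0.3623] down-pitch 38.9 head -27.0 | jaw az 60.7 elev 2.9 F [-0.6935  0.0917 -0.1755] w 0.0867557819428451
scene area 689 n 22 base [ 0.5966 -0.2608] minus platen mm [ 1.5661 -1.6933]
top area 358 n 22 base [ 0.5975 -0.2591] minus platen mm [0.9642 2.734 ]
```

View pics/s8.png

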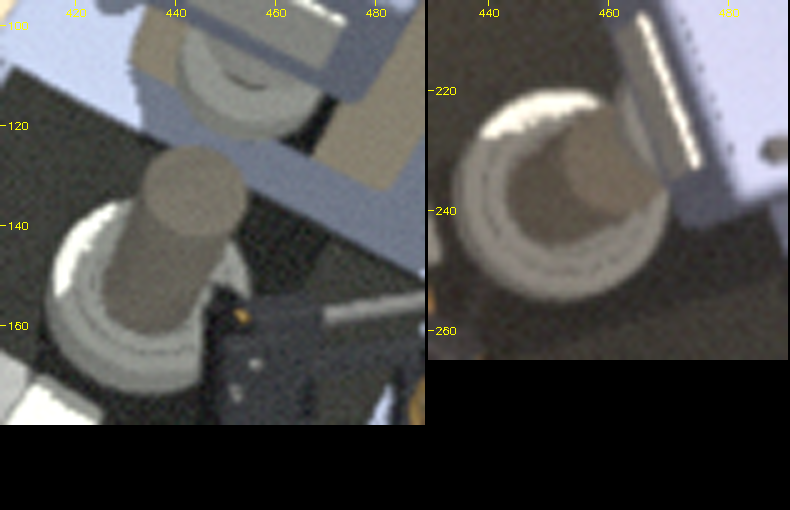

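The picture shows the cylinder upright and concentric with the rings: base at about (436,152) in "scene" and (453,238) in "top". The gripper is clear, so I'm handing in.

```bash
python3 -c "
from h import *
print(ctrl.sign_off())
for n,bx in(('scene',(180,180,350,390)),('scene',(380,165,415,210)),('top',(185,170,345,295))):
    a=cv2.imread(f'pics/{n}0.png').astype(int);b=cv2.imread(f'pics/{n}_g.png').astype(int);s=np.abs(a-b).max(2)[bx[1]:bx[3],bx[0]:bx[2]]>25
    ys,xs=np.nonzero(s);print(n,s.sum(),(xs.min()+bx[0],xs.max()+bx[0],ys.min()+bx[1],ys.max()+bx[1]) if s.any() else '')
"
```

```text
the job is handed in; nothing more can be done
None
scene 368 (np.int64(249), np.int64(271), np.int64(322), np.int64(350))
scene 0 
top 221 (np.int64(227), np.int64(248), np.int64(252), np.int64(270))
```

The tall cylinder is standing upright on the lower platen, but the run may still be marked as failed because two limits were passed at t ≈ 8.9 s. At that moment the wrist force read about 137 N (129, −48, −40), over the 120 N limit. Joint 7 read 2.6038 rad, against its 2.6 limit. The arm was in free air on a fast turn, tool held at z ≈ 0.67 m and nothing gripped. By the next reading the force was near zero. I can't rule out that this counts as a failure.

**What I did:**
- **Tilting the hand:** moves allow only shifts and turns about the vertical, so I tilted the hand to about 37° below level by pushing it against the edge of its reach.
- **Taking it out:** I gripped the cylinder, lifted it about 36 mm over the rail and drew it out forward under the shelf.
- **Setting it down:** I brought it in under the upper platen and set it down. It stood about 5 mm off centre, so I gripped it again, shifted it and released it slowly.

**Last checks (handed in just after t = 42 s):**
- **Centring:** the base is off the platen centre by (+1.6, −1.7) mm in one view and (+1.0, +2.7) mm in the other. The views disagree by about 4 mm in y.
- **First move on the platen:** during the correction the cylinder was barely lifted and may have slid a few millimetres across the platen.
- **Other objects:** in the rack, the pictures changed only where the cylinder had stood. I saw no change around the brush; the last check covered only part of it.
- **Contact:** apart from that spike, every force I read was under 6 N. I only read forces between moves, so a brief touch on the rail, shelf or upper platen could have gone unseen.

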